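# Throw the watchmaker's bench isolator

### The arm

A 6-joint arm with a two-finger parallel gripper is mounted at the origin on the work surface. World frame = base frame: x ahead of the robot, y to its left, z up, the work surface at z = 0. Lengths are in mm, angles in rad, forces in N, time in s.
With the tool pointing down it reaches from about 350 to 975 mm from the base axis. Payload 7.1 kg.
Tool frame: the origin (TCP) lies midway between the tips of the shut fingers; the grasp point (between the pads) lies 19 mm behind it; z points along the fingers, y is the line along which they close (so a half turn about z gives the same grasp; the last joint's range is limited). The gripper opens to 88 mm and grips with 3 to 60 N. Pads are 20 mm wide; open, the fingers measure 115 mm over their backs; the gripper's body (75 mm by 178 mm) begins 61 mm behind the grasp point.
Start: joints at [1.107, 0.423, 1.63, -0, 1.089, -0.019], TCP at [268.891, 564.183, 222.675] pointing down, gripper open.
Joint ranges: [-3, 3], [-0.9, 2.11], [0.09, 2.58], [-1.31, 4.45], [0.11, 2.69], [-2.54, 2.54]. Speed limits (rad/s): [2.39, 2.39, 3.01, 3.14, 3.14, 3.14].

### API

Orientations are given as a rotation vector (axis times angle).
In Python, from workcell import get_obs, get_image, camera_params, close_job gives the robot as it stands.
- The arm moves only by the shell command python3 -m creep 'ROWS' [OPENING]. ROWS is a JSON object of lists of equal length, an entry for each row: "delta_pos": the shift along the tool's x, y, z in m, a list of three; "twist": the turn, a rotation vector about the tool's x, y, z in degrees, a list of three. A call has 1 to 20 rows; each row shifts and turns the commanded pose from where the row before left it, along the tool's axes as they then stand; what a row does not reach is not made up. A row lasts 1/12 s, in which the tool goes at most 41.7 mm and 7.16 degrees, less where a joint would pass 70% of its speed; a pose out of reach is approached as far as the arm can. A call with a gripper value outside its range is refused whole. OPENING is the opening, from 0 (shut) to 1 (fully open), set as the call begins (- or left out, the last holds). The fingers move at their own pace and stop on an object; the grip force is fixed at half the most. Time passes only in rows, so rows that do not move let the fingers close. It gives the time, the measured TCP pose, the force, the opening and the grip force at its end, in the units of the state.
- get_obs(): the state, without advancing time (a new reading comes with each control period).
- get_image(name): name is "scene" or "side" or "wrist"; returns (picture, depth): 384x512x3 uint8, red, green, blue; 384x512 float32, mm along the optical axis (not along the pixel's ray), 0 where there is no reading.
- camera_params(name): a dict with "camera_matrix" (3x3 intrinsics, pixels), "extrinsics" (4x4, takes a point from camera to world coordinates). Camera axes: x right, y down, z forward; pixel columns grow to the right and rows downward; lengths in mm; the calibration is good to about 2 mm. A picture is of the moment at which its call begins: read the wrist's pose just before it. camera_params takes no time and is no camera call; for the wrist camera it gives the pose at the moment of the call.
- close_job(): hands the job in; it is judged then, once.
The state is a dict: "t": time; "qpos": joint angles; "qvel": joint speeds; "joint_torque": joint torques, N m; "ee_pos": TCP position; "orientation": TCP orientation; "ft_force": force on the tool from outside, world axes, zero at the start; "moment": the same for the moment, N m; "width": finger opening in mm; "grasp_force": force on a finger pad.
Only numpy, scipy, OpenCV 4.12 (cv2) and the standard library are available. Lean on these libraries where they do the work, as an engineer would, in place of code of your own. Each camera call takes 0.05 s, during which the arm holds its last target. There are 200 camera calls.

### The job

Power up the bench by its isolator, the switch box with the wide U-shaped handle. First take the tall glass jar that crowds the handle and gently stand it upright in the empty half of the divided tray; then swing the handle away from you, over its stiff half-way stretch, and press it fully home in the on position under the glass shelf. Do not knock the shelf, leave the ball-knobbed switch off, and leave everything else where it is.

Things in the scene. Friction and masses are not known exactly. Their poses are not given: they have to be found in the camera images.
- isolator (a joint): hinge of the isolator's U-handle, rad: 0 = off stop (leans 50 degrees from vertical to local -x, the robot side), growing as it swings up and away from the robot to 1.83 = on stop (leans 55 degrees to +x). Stiff, with an over-centre spring: it springs back to off if let go before about 0.6, stays where left between there and about 1.5, and is drawn home after that. Takes up to 12 N at the bar
- isolator_bar (a point): middle of the isolator handle's round black cross bar (18 mm diameter, along the hinge's local y; 88 mm free between the two flat steel side blades, each 14 mm wide and 4 mm thick), 90 mm from the hinge line; moves with the handle. A thin spring strut stands between the blades, up to 35 mm from the hinge line
- isolator_hinge (a point): middle of the hinge line of the isolator, 60 mm above the bench, over the centre of its grey box (120 x 130 mm footprint, 42 mm tall). Its x axis points away from the robot side, across the box, its y axis lies along the hinge line, z up
- spare (a joint): hinge of the other switch, with one steel stem and a ball knob, rad: 0 = off, leaning to the robot side, growing away from the robot. Leave it off
- spare_knob (a point): centre of the other switch's ball knob (30 mm diameter); its grey box is the same size as the isolator's
- jar: tall square glass jar of brass parts with a steel lid: 50 x 50 mm, sides along its x and y, 130 mm tall, 0.24 kg; origin at the centre of its underside, z up. It stands on the bench right in front of the isolator
- tray_free (a point): centre of the inner floor of the empty half of the fixed, divided yellow tray (200 x 120 mm, walls 5 mm thick and 25 mm high, floor 5 mm thick; each half 92 mm along the tray's long x axis by 110 mm along y). Axes as the tray's; the half with two watches lies 100 mm along -x
- hutch: clear glass shelf on two aluminium posts; origin on the bench; glass from 260 to 268 mm above the bench, local x from 35 to 185 mm, y from -450 to 450 mm; posts 20 mm square at local x 165, y -430 and 430; fixed. Both switch boxes stand near local x = 0, so a handle in its on position is below the glass
- shelf_edge (a point): middle of the front lower edge of the glass shelf; axes as the shelf's
- chest: small wooden chest, 120 x 100 x 70 mm tall, fixed; origin at the centre of its underside
- tin: low aluminium tin, 60 mm diameter, 30 mm tall, in front of the ball-knobbed switch; origin under its centre
- watch_a: watch case, 42 mm diameter, 12 mm tall, in the full half of the tray
- watch_b: watch case like the other, beside it
- loupe: black conical eye loupe, 38 mm diameter, 28 mm tall, on the bench near the robot; origin under its centre
- screwdriver: small screwdriver lying on the bench, 120 mm long; origin under its middle
- holder: steel movement holder, 60 x 40 x 24 mm, on the bench between the two switch boxes; origin under its centre
Mind the look-alikes: they are no part of the job. Several things look just like the jar: the one meant starts nearest to the robot's base.

How it is judged (in metres and radians):
On the way, in this order (a step that is already met when the one before it is completed fails the run):
1. the jar stands upright, let go, in the empty half of the tray, the handle still off (horizontal distance between jar and tray_free below 0.032 m and z of jar in the frame of tray_free below 0.004 m and angle between jar's own z axis and vertical below 0.08 rad and linear speed of jar below 0.02 m/s and contact force between the fingers and jar below 0.1 N and value of joint isolator below 0.4 rad), for 0.2 s.
2. the isolator's handle is fully home in its on detent (value of joint isolator above 1.7 rad), for 0.2 s.
At the end, for the whole second after the job is handed in: the isolator's handle rests in its on detent (joint above 1.7 rad), the ball-knobbed switch is still off (below 0.2 rad), and the jar stands upright (within 0.08 rad), at rest on the floor of the tray's empty half, within 32 mm of its centre (value of joint isolator above 1.7 rad and value of joint spare below 0.2 rad and horizontal distance between jar and tray_free below 0.032 m and z of jar in the frame of tray_free below 0.004 m and angle between jar's own z axis and vertical below 0.08 rad and linear speed of jar below 0.02 m/s); the robot touches nothing.
It fails at once if the arm or fingers knock the glass shelf (over 3 N) (contact force between any of the arm, the fingers and hutch above 3 N).
It fails at once if the jar is tipped over 35 degrees (angle between jar's own z axis and vertical above 0.61 rad).
It fails at once if the jar is dropped (falls faster than 0.5 m/s out of the fingers) (linear speed of jar above 0.5 m/s and contact force between the fingers and jar below 0.1 N).
It fails at once if the ball-knobbed switch is moved from off (value of joint spare above 0.3 rad).
It fails at once if a bystander is pushed more than 30 mm (distance of any of watch_a, watch_b, tin, loupe, screwdriver, holder from where it was at the start of the episode above 0.03 m).
It also fails if it takes over 69 s, if anything falls off the work surface, if the arm or the gripper's body presses on something with over 40 N, if the wrist force passes 120 N, or if a joint passes its speed limit or range.

## Working session

There is one attempt and no reset: what is moved stays moved. The work goes in short steps, Python scripts to look and compute and a shell command to move; the robot and the scene stay as the last step left them, time stands still between calls to the robot, and variables do not carry over. Pictures are saved under pics/ and viewed, at most 10 in all, crops included, and the job is handed in when it is done.

```bash
mkdir -p pics; ls; python3 - <<'E'
from workcell import *
import cv2,numpy as np
print(get_obs())
for n in ["scene","side"]:
    im,d=get_image(n); cv2.imwrite(f"pics/{n}0.png",im[:,:,::-1]); np.savez(f"{n}0.npz",im=im,d=d,**camera_params(n)); print(n,camera_params(n))
E
```

```text
pics
{'t': 0.0, 'qpos': array([ 1.10699632e+00,  4.23841921e-01,  1.63067937e+00, -2.42405703e-05,
        1.08857593e+00, -1.90276100e-02]), 'qvel': array([ 1.89790430e-03,  8.59147909e-04, -1.54375791e-04, -1.13489809e-03,
       -2.06741207e-05, -1.16750467e-03]), 'joint_torque': array([ 2.28366240e-03, -5.44634414e+01, -2.73668075e+01,  6.44754712e-02,
        2.26905226e-02, -1.26039499e-04]), 'ee_pos': array([268.66185414, 563.70529298, 221.90518929]), 'orientation': array([-6.92810227e-01, -3.06390014e+00,  2.30264676e-03]), 'ft_force': array([-0.26463314,  0.80059139,  0.46026956]), 'moment': array([ 0.01101889, -0.02260054, -0.02229118]), 'grasp_force': 0.0, 'width': 87.5332002027072}
scene {'camera_matrix': array([[485.91482833,   0.        , 263.23653465],
       [  0.        , 485.91482833, 181.88706847],
       [  0.        ,   0.        ,   1.        ]]), 'extrinsics': array([[ 9.85406444e-01,  9.02369762e-02, -1.44330969e-01,
         6.65303074e+02],
       [ 1.69111256e-01, -6.15524607e-01,  7.69760249e-01,
        -1.01614883e+03],
       [-1.93784255e-02, -7.82934701e-01, -6.21802002e-01,
         1.03552739e+03],
       [ 0.00000000e+00,  0.00000000e+00,  0.00000000e+00,
         1.00000000e+00]])}
side {'camera_matrix': array([[404.53656606,   0.        , 250.72807635],
       [  0.        , 404.53656606, 189.44261608],
       [  0.        ,   0.        ,   1.        ]]), 'extrinsics': array([[-9.83950746e-01, -9.52794397e-02,  1.50873319e-01,
         3.23959881e+02],
       [-1.78399445e-01,  5.43352600e-01, -8.20330171e-01,
         9.34095341e+02],
       [-3.81681104e-03, -8.34080200e-01, -5.51629996e-01,
         7.57084529e+02],
       [ 0.00000000e+00,  0.00000000e+00,  0.00000000e+00,
         1.00000000e+00]])}
```

View pics/scene0.png

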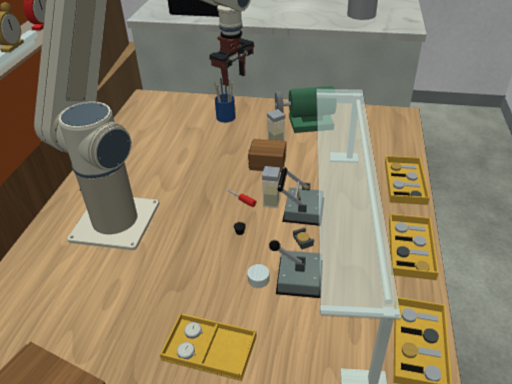

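View pics/side0.png

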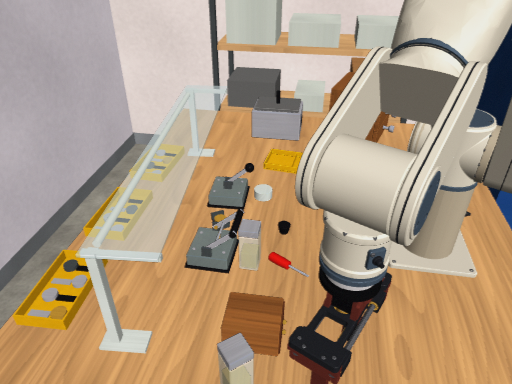

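The scene view shows the near jar at (271,187) before the isolator at (303,207), with the look-alike jar behind at (275,125). It also shows the spare switch at (300,272), the tin at (258,275), and the tray at (209,345) with its empty half at (232,350). In the side view the jar is at (250,245) and the isolator at (212,248).

```bash
cat > h.py <<'E'
import numpy as np,cv2
def cloud(n):
    z=np.load(n); d=z['d']; K=z['camera_matrix']; E=z['extrinsics']
    v,u=np.mgrid[:d.shape[0],:d.shape[1]]
    p=np.stack([(u-K[0,2])/K[0,0]*d,(v-K[1,2])/K[1,1]*d,d],-1)@E[:3,:3].T+E[:3,3]
    p[d==0]=np.nan
    return p,z['im']
def rect(name,q):
    r=cv2.minAreaRect(q[:,:2].astype(np.float32)); print(name,len(q),'c',np.round(r[0],1),'size',np.round(r[1],1),'ang',round(r[2],1),'z',np.round(np.median(q[:,2]),1))
E
python3 - <<'E'
from h import *
def sel(p,u0,u1,v0,v1,z0,z1):
    q=p[v0:v1,u0:u1].reshape(-1,3); return q[(q[:,2]>z0)&(q[:,2]<z1)]
p,im=cloud('scene0.npz'); s,ims=cloud('side0.npz')
rect('jarlid',sel(p,258,285,162,185,122,140)); rect('jarlid side',sel(s,235,268,215,245,122,140))
rect('isobox',sel(p,278,328,180,228,37,46)); rect('isobox side',sel(s,180,245,222,275,37,46))
rect('sparebox',sel(p,272,330,245,300,37,46)); rect('spareboxs',sel(s,200,255,172,212,37,46))
rect('chest',sel(p,240,295,132,172,64,75))
rect('tin',sel(p,240,275,258,290,25,34))
hsv=cv2.cvtColor(im,cv2.COLOR_RGB2HSV); m=(hsv[...,0]>18)&(hsv[...,0]<30)&(hsv[...,1]>170); m[:310]=0;m[:,265:]=0;m[:,:150]=0
q=p[m]; rect('tray',q[(q[:,2]>19)&(q[:,2]<30)]); rect('traywatch',sel(p,180,206,318,362,12,22))
b=sel(p,262,285,150,160,0,300)
for nm,P,I,(u0,u1,v0,v1) in (('sc',p,im,(270,325,160,225)),('sd',s,ims,(190,250,205,270))):
    g=I.max(-1)<60; k=np.zeros_like(g); k[v0:v1,u0:u1]=1; q=P[g&k]; q=q[q[:,2]>55]; print(nm,len(q),np.round(q[::max(1,len(q)//25)]))
for nm,P,(u0,u1,v0,v1) in (('knob sc',p,(266,284,238,252)),('knob sd',s,(242,258,160,176))):
    q=sel(P,u0,u1,v0,v1,60,200); print(nm,len(q),q.mean(0),q.min(0),q.max(0))
E
python3 - <<'E'
import cv2
a=cv2.imread('pics/scene0.png')[150:300,225:345]; b=cv2.imread('pics/side0.png')[150:300,170:290]
cv2.imwrite('pics/c0.png',cv2.resize(cv2.hconcat([a,b]),(800,500),interpolation=cv2.INTER_CUBIC))
E
```

```text
jarlid 281 c [480.3 144.3] size [70.1 86.7] ang 2.2 z 131.3
jarlid side 358 c [479.7 151.3] size [68.2 73.1] ang 2.0 z 128.7
isobox 477 c [558.  137.9] size [126.3 125.6] ang 4.3 z 43.6
isobox side 957 c [556.5 140.7] size [151.6 122.7] ang 0.5 z 41.4
sparebox 955 c [ 593.6 -136.8] size [107.4 127.5] ang 3.3 z 43.5
spareboxs 601 c [ 595.5 -135.1] size [110.5 126.4] ang 1.7 z 41.3
chest 527 c [420.3 400.6] size [124.3 168.7] ang 2.4 z 72.3
tin 265 c [ 485.  -159.4] size [57.9 60.7] ang 19.1 z 31.6
tray 734 c [ 406.2 -387.2] size [120.4 200.1] ang 84.1 z 24.5
traywatch 475 c [ 361.8 -377.1] size [ 62.8 128.5] ang 15.2 z 18.2
sc 133 [[511. 180. 132.]
 [514. 179. 129.]
 [514. 176. 128.]
 [515. 168. 130.]
 [513. 166. 127.]
 [511. 155. 132.]
 [509. 148. 133.]
 [509. 148. 129.]
 [510. 142. 130.]
 [510. 140. 128.]
 [514. 136. 127.]
 [514. 131. 128.]
 [515. 125. 129.]
 [513. 119. 129.]
 [514. 114. 129.]
 [514. 112. 127.]
 [514. 109. 125.]
 [510.  96. 128.]
 [511.  89. 130.]
 [511.  89. 126.]
 [511.  90. 121.]
 [511.  87. 120.]
 [570.  82.  73.]
 [575.  88.  64.]
 [570.  85.  62.]
 [585.  81.  67.]
 [582.  87.  58.]]
sd 177 [[514.  90. 124.]
 [511. 102. 126.]
 [505. 105. 126.]
 [502. 107. 124.]
 [501. 111. 124.]
 [501. 112. 121.]
 [500. 115. 121.]
 [500. 118. 120.]
 [500. 117. 115.]
 [500. 131. 123.]
 [588.  80.  66.]
 [500. 130. 116.]
 [513. 154. 127.]
 [512. 159. 127.]
 [511. 163. 127.]
 [510. 166. 127.]
 [509. 173. 129.]
 [509. 174. 126.]
 [508. 179. 128.]
 [507. 181. 126.]
 [502. 183. 125.]
 [515. 190. 123.]
 [510. 193. 123.]
 [508. 192. 119.]
 [505. 193. 118.]
 [495. 181.  96.]]
knob sc 126 [ 530.29900709 -144.58006543  123.80025214] [ 512.28902812 -156.78223973   99.04114545] [ 549.41478519 -131.40479215  136.68268864]
knob sd 89 [ 529.25413573 -132.67725812  119.15210918] [ 512.94015022 -146.51727031   94.67055705] [ 548.376497   -121.62689215  132.31241766]
```

View pics/c0.png

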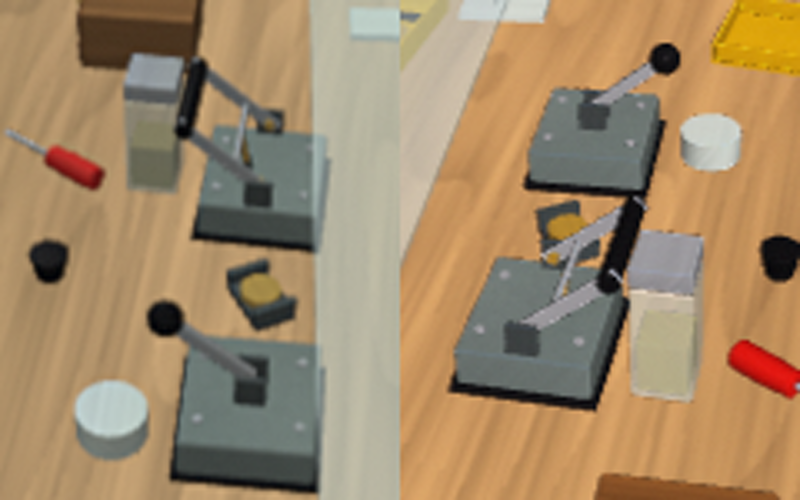

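The crop shows the jar right in front of the bar, with the handle off. The lid points are mixed up with the bar, so I'll refine them.

```bash
python3 - <<'E'
from h import *
p,im=cloud('scene0.npz'); s,ims=cloud('side0.npz')
def box(name,P,x,y,z,extra=None):
    m=(P[...,0]>x[0])&(P[...,0]<x[1])&(P[...,1]>y[0])&(P[...,1]<y[1])&(P[...,2]>z[0])&(P[...,2]<z[1])
    if extra is not None: m&=extra
    q=P[m]; 
    if len(q)>5: rect(name,q); print('   x',np.round(np.percentile(q[:,0],[0,3,50,97,100])),'y',np.round(np.percentile(q[:,1],[0,3,50,97,100])))
g=im.max(-1)>90; gs=ims.max(-1)>90
for n,P,e in(('sc',p,g),('sd',s,gs)):
    box('lidtop '+n,P,(430,500),(80,220),(126,136),e)
    box('jarbody '+n,P,(430,505),(80,220),(20,115),e)
    box('isobox '+n,P,(480,680),(40,240),(38,47))
    box('spbox '+n,P,(520,700),(-240,-40),(38,47))
    box('bar '+n,P,(490,530),(60,220),(105,140),~e)
    box('shelf '+n,P,(560,900),(-500,600),(258,272))
    box('shelfedge '+n,P,(590,640),(-500,600),(250,275))
    box('posts '+n,P,(640,900),(-500,700),(60,240))
# tray divider / wall extents
hsv=cv2.cvtColor(im,cv2.COLOR_RGB2HSV); m=(hsv[...,0]>18)&(hsv[...,0]<30)&(hsv[...,1]>150); m[:310]=0;m[:,265:]=0;m[:,:150]=0
q=p[m&(p[...,2]<30)&(p[...,2]>-5)]; rect('tray all',q)
mm=m.copy(); f=p[m&(p[...,2]<11)&(p[...,0]>405)]; rect('tray free floor',f)
E
```

```text
lidtop sc 168 c [470.8 138. ] size [50.5 99.2] ang 3.4 z 132.6
   x [445. 447. 470. 493. 499.] y [ 90. 133. 154. 181. 187.]
jarbody sc 374 c [479.5 145.5] size [66.9 38.9] ang 36.2 z 67.2
   x [444. 447. 470. 495. 496.] y [128. 131. 136. 158. 181.]
isobox sc 559 c [551.9 136.6] size [138.5 127.4] ang 4.3 z 44.1
   x [483. 523. 579. 620. 625.] y [ 76.  80. 130. 195. 202.]
spbox sc 1060 c [ 593.5 -136.8] size [107.2 127.5] ang 3.3 z 43.8
   x [538. 544. 600. 645. 650.] y [-200. -196. -153.  -81.  -73.]
bar sc 150 c [509.7 136.5] size [ 35.6 100.3] ang 1.7 z 127.5
   x [492. 494. 508. 521. 529.] y [ 86.  88. 130. 183. 186.]
shelf sc 12762 c [694.9  11.7] size [150.7 907.1] ang 5.3 z 269.8
   x [581. 620. 709. 792. 809.] y [-445. -431. -197.  378.  469.]
shelfedge sc 1249 c [615.1 125.9] size [ 49.8 664.2] ang 0.0 z 270.8
   x [590. 595. 625. 639. 640.] y [-206. -136.  191.  434.  458.]
posts sc 648 c [ 784.7 -417.3] size [16.9 29. ] ang 50.4 z 157.2
   x [778. 779. 787. 799. 800.] y [-425. -424. -422. -406. -402.]
lidtop sd 268 c [470.9 160.9] size [51.7 49.9] ang 89.6 z 129.3
   x [446
[... 387 characters left out ...]
 646. 652.] y [-200. -189. -121.  -77.  -71.]
bar sd 191 c [508.8 142.1] size [104.8  18.7] ang 89.1 z 124.3
   x [500. 500. 507. 515. 519.] y [ 90.  98. 151. 193. 195.]
shelf sd 11214 c [695.9  10.3] size [151.8 903.2] ang 5.3 z 267.5
   x [580. 595. 679. 769. 810.] y [-439. -356.  234.  453.  465.]
shelfedge sd 2611 c [615.2 131.1] size [ 49.9 653. ] ang 0.1 z 267.4
   x [590. 593. 619. 639. 640.] y [-195.  -40.  320.  453.  458.]
posts sd 1007 c [705.5 447.5] size [28.7 18.2] ang 49.8 z 158.1
   x [699. 700. 704. 719. 721.] y [431. 434. 452. 454. 455.]
tray all 3655 c [ 406.3 -386.1] size [122.8 200.2] ang 83.8 z 8.3
tray free floor 1506 c [ 455.6 -392.2] size [120.2  98.2] ang 84.1 z 6.9
```

```bash
cat > g.py <<'E'
import sys,numpy as np
from scipy.spatial.transform import Rotation as Rn
from workcell import get_obs
# go(xyz, yaw of tool-y from world y, beta = pitch below horizontal): deltas in tool axes AFTER the twist
def go(xyz,yaw=0.,beta=90.):
    o=get_obs(); R=Rn.from_rotvec(o['orientation'])
    T=Rn.from_euler('z',yaw,degrees=True)*Rn.from_euler('y',-(90-beta),degrees=True)*Rn.from_matrix(np.diag([-1.,1,-1]))
    dR=(R.inv()*T).as_rotvec(degrees=True); d=np.array(xyz)-o['ee_pos']
    print('t',round(o['t'],2),'pos',np.round(o['ee_pos'],1),'tz',np.round(R.apply([0,0,1]),3),'ty',np.round(R.apply([0,1,0]),3),'F',np.round(o['ft_force'],1),'w',round(o['width'],1),'g',round(o['grasp_force'],1),'q',np.round(o['qpos'],2))
    print('twist',np.round(dR,2),'then shift',np.round(T.inv().apply(d),1),' shift before twist',np.round(R.inv().apply(d),1))
if __name__=='__main__':
    a=[float(x) for x in sys.argv[1:]]; go(a[:3],*a[3:])
E
python3 g.py 471 159.5 230
```

```text
t 0.1 pos [268.7 563.8 222. ] tz [-0.001 -0.001 -1.   ] ty [ 0.43   0.903 -0.001] F [-0.5 -0.3 -0.2] w 88.0 g 0.0 q [ 1.11  0.42  1.63 -0.    1.09 -0.02]
twist [-8.000e-02 -2.000e-02 -2.548e+01] then shift [-202.3 -404.3   -8. ]  shift before twist [-356.6 -277.9   -7.6]
```

```bash
python3 -m creep '{"delta_pos":[[0,0,0],[0,0,0],[0,0,0],[0,0,0],[-0.0126,-0.0253,-0.0005],[-0.0126,-0.0253,-0.0005],[-0.0126,-0.0253,-0.0005],[-0.0126,-0.0253,-0.0005],[-0.0126,-0.0253,-0.0005],[-0.0126,-0.0253,-0.0005],[-0.0126,-0.0253,-0.0005],[-0.0126,-0.0253,-0.0005],[-0.0126,-0.0253,-0.0005],[-0.0126,-0.0253,-0.0005],[-0.0126,-0.0253,-0.0005],[-0.0126,-0.0253,-0.0005],[-0.0126,-0.0253,-0.0005],[-0.0126,-0.0253,-0.0005],[-0.0126,-0.0253,-0.0005],[-0.0126,-0.0253,-0.0005]],"twist":[[0,0,-6.37],[0,0,-6.37],[0,0,-6.37],[0,0,-6.37],[0,0,0],[0,0,0],[0,0,0],[0,0,0],[0,0,0],[0,0,0],[0,0,0],[0,0,0],[0,0,0],[0,0,0],[0,0,0],[0,0,0],[0,0,0],[0,0,0],[0,0,0],[0,0,0]]}' 1; python3 g.py 471 159.5 95
python3 - <<'E'
from workcell import *
import cv2,numpy as np
im,d=get_image("wrist"); cv2.imwrite("pics/w1.png",im[:,:,::-1]); np.savez("w1.npz",im=im,d=d,**camera_params("wrist"))
E
python3 - <<'E'
from h import *
p,im=cloud('w1.npz')
def q(x,y,z): 
    m=(p[...,0]>x[0])&(p[...,0]<x[1])&(p[...,1]>y[0])&(p[...,1]<y[1])&(p[...,2]>z[0])&(p[...,2]<z[1]); return p[m],m
l,m=q((420,500),(100,230),(122,140))
if len(l): print(m.nonzero()[0].min(),m.nonzero()[0].max()); rect('lid',l); print(np.percentile(l[:,:2],[1,99],axis=0))
b,_=q((520,660),(40,240),(37,47)); 
if len(b): rect('box',b)
E
```

```text
t: 1.77
ee_pos: [470.6, 158.0, 230.5]
orientation: [-0.0, -3.141, 0.0]
ft_force: [0.4, -0.3, -0.4]
width: 87.6
grasp_force: 0.0
t 1.77 pos [470.6 158.  230.5] tz [-0. -0. -1.] ty [ 0.  1. -0.] F [ 0.4 -0.3 -0.4] w 87.6 g 0.0 q [ 0.3   0.22  1.9  -0.    1.02 -1.27]
twist [-0.01 -0.03 -0.01] then shift [ -0.4   1.5 135.5]  shift before twist [ -0.4   1.6 135.5]
164 213
lid 2512 c [470.5 156.4] size [49.7 49.3] ang 89.3 z 129.0
[[446.11085323 132.01130677]
 [494.66295487 180.38656221]]
box 3013 c [570.8 136.7] size [120.1  97.4] ang 90.0 z 41.0
```

View pics/w1.png

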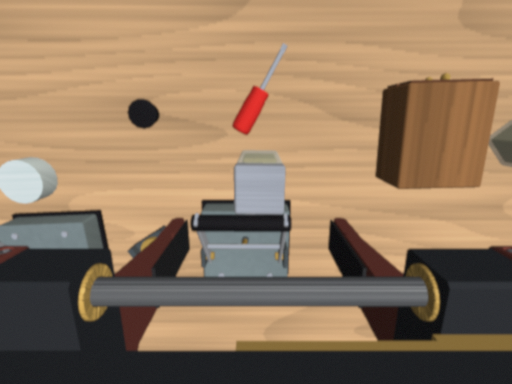

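The wrist view shows the lid at (260,188) midway between the open fingers (columns 180 and 340), with the bar just beyond it at row 220. The way down is clear.

```bash
python3 -m creep '{"delta_pos":[[0,0,0.02],[0,0,0.02],[0,0,0.02],[0,0,0.02],[0,0,0.02],[0,0,0.02],[0,0,0.015],[0,0,0.01],[0,0,0.005],[0,0,0],[0,0,0]],"twist":[[0,0,0],[0,0,0],[0,0,0],[0,0,0],[0,0,0],[0,0,0],[0,0,0],[0,0,0],[0,0,0],[0,0,0],[0,0,0]]}' 1
python3 -m creep '{"delta_pos":[[0,0,0],[0,0,0],[0,0,0],[0,0,0],[0,0,0],[0,0,0],[0,0,0],[0,0,0],[0,0,0],[0,0,0],[0,0,0],[0,0,0]],"twist":[[0,0,0],[0,0,0],[0,0,0],[0,0,0],[0,0,0],[0,0,0],[0,0,0],[0,0,0],[0,0,0],[0,0,0],[0,0,0],[0,0,0]]}' 0; python3 g.py 455.5 -392 240
```

```text
t: 2.73
ee_pos: [470.7, 159.5, 81.0]
orientation: [0.0, 3.141, 0.0]
ft_force: [-0.4, 0.2, 0.4]
width: 87.8
grasp_force: 0.0
t: 3.73
ee_pos: [470.6, 159.4, 80.8]
orientation: [0.0, 3.141, 0.0]
ft_force: [-1.3, -2.0, 5.2]
width: 50.3
grasp_force: 29.9
t 3.73 pos [470.6 159.4  80.8] tz [ 0.  0. -1.] ty [0. 1. 0.] F [-1.3 -2.   5.2] w 50.3 g 29.9 q [ 0.3   0.46  2.   -0.    0.68 -1.27]
twist [ 0.    0.01 -0.  ] then shift [  15.1 -551.4 -159.2]  shift before twist [  15.  -551.4 -159.2]
```

```bash
python3 -m creep '{"delta_pos":[[0.001,0,-0.005],[0.002,0,-0.01],[0.002,0,-0.015],[0.002,0,-0.02],[0.002,0,-0.02],[0.002,0,-0.02],[0.002,0,-0.02],[0.002,0,-0.02],[0,0,-0.015],[0,0,-0.01],[0,0,-0.005]],"twist":[[0,0,0],[0,0,0],[0,0,0],[0,0,0],[0,0,0],[0,0,0],[0,0,0],[0,0,0],[0,0,0],[0,0,0],[0,0,0]]}' && python3 -m creep '{"delta_pos":[[0,-0.01,0],[0,-0.02,0],[0,-0.03,0],[0,-0.033,0],[0,-0.033,0],[0,-0.033,0],[0,-0.033,0],[0,-0.033,0],[0,-0.033,0],[0,-0.033,0],[0,-0.033,0],[0,-0.033,0],[0,-0.033,0],[0,-0.033,0],[0,-0.033,0],[0,-0.033,0],[0,-0.03,0],[0,-0.02,0],[0,-0.01,0],[0,-0.002,0]],"twist":[[0,0,0],[0,0,0],[0,0,0],[0,0,0],[0,0,0],[0,0,0],[0,0,0],[0,0,0],[0,0,0],[0,0,0],[0,0,0],[0,0,0],[0,0,0],[0,0,0],[0,0,0],[0,0,0],[0,0,0],[0,0,0],[0,0,0],[0,0,0]]}'; python3 g.py 455.5 -392 86
python3 - <<'E'
from workcell import *
import numpy as np
for n in("side","scene"):
    im,d=get_image(n); np.savez(n+"2.npz",im=im,d=d,**camera_params(n))
from h import *
cv2.imwrite('pics/s2.png',np.load('scene2.npz')['im'][:,:,::-1])
for n in("scene2.npz",'side2.npz'):
    p,im=cloud(n); m=(abs(p[...,0]-460)<45)&(abs(p[...,1]+392)<45)&(p[...,2]>100)&(p[...,2]<275)
    q=p[m]; print(n,len(q), np.percentile(q,[0,2,98,100],axis=0).round() if len(q) else 0)
E
```

```text
t: 4.65
ee_pos: [455.7, 159.6, 242.4]
orientation: [0.0, 3.139, 0.001]
ft_force: [0.0, -0.2, -2.5]
width: 49.9
grasp_force: 29.9
t: 6.32
ee_pos: [454.3, -393.0, 239.2]
orientation: [-0.003, -3.14, -0.002]
ft_force: [-0.3, -0.1, -2.4]
width: 50.2
grasp_force: 29.9
t 6.32 pos [ 454.3 -393.   239.2] tz [-0.002  0.001 -1.   ] ty [0.002 1.    0.001] F [-0.3 -0.1 -2.4] w 50.2 g 29.9 q [-0.73  0.37  1.67 -0.    1.1  -2.3 ]
twist [ 0.07 -0.1  -0.12] then shift [ -1.2   1.  153.2]  shift before twist [ -1.5   0.9 153.2]
scene2.npz 807 [[ 429. -427.  160.]
 [ 431. -425.  166.]
 [ 479. -374.  267.]
 [ 480. -368.  274.]]
side2.npz 483 [[ 429. -412.  158.]
 [ 430. -396.  163.]
 [ 479. -356.  273.]
 [ 480. -353.  275.]]
```

View pics/s2.png

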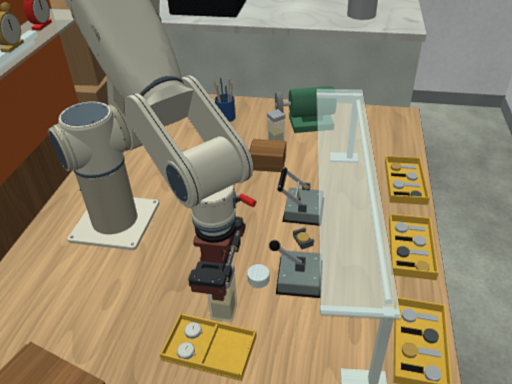

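The scene view shows the jar hanging upright in the fingers at (222,300), over the tray's empty half at (232,350); everything else is as before.

```bash
python3 -m creep '{"delta_pos":[[0,0,0.01],[0,0,0.018],[-0.001,0.001,0.022],[0,0,0.022],[0,0,0.022],[0,0,0.02],[0,0,0.015],[0,0,0.01],[0,0,0.006],[0,0,0.002],[0,0,0],[0,0,0]],"twist":[[0,0,0],[0,0,0],[0,0,0],[0,0,0],[0,0,0],[0,0,0],[0,0,0],[0,0,0],[0,0,0],[0,0,0],[0,0,0],[0,0,0]]}'; python3 g.py 455.5 -392 86
```

```text
t: 7.42
ee_pos: [456.9, -390.8, 94.4]
orientation: [-0.0, 3.141, -0.001]
ft_force: [-0.0, 0.0, -2.4]
width: 49.7
grasp_force: 29.9
t 7.42 pos [ 456.9 -390.8   94.4] tz [ 0.001 -0.001 -1.   ] ty [-0.     1.    -0.001] F [-0.   0.  -2.4] w 49.7 g 29.9 q [-0.73  0.56  1.76 -0.    0.82 -2.3 ]
twist [-0.05  0.05  0.01] then shift [ 1.4 -1.2  8.4]  shift before twist [ 1.4 -1.2  8.4]
```

```bash
python3 -m creep '{"delta_pos":[[0,0,0.002],[0,0,0.002],[0,0,0.0015],[0,0,0.001],[0,0,0.001],[0,0,0],[0,0,0]],"twist":[[0,0,0],[0,0,0],[0,0,0],[0,0,0],[0,0,0],[0,0,0],[0,0,0]]}'
```

```text
t: 8.0
ee_pos: [456.4, -390.6, 86.1]
orientation: [-0.0, -3.142, -0.0]
ft_force: [-1.0, 0.0, -2.5]
width: 49.9
grasp_force: 29.9
```

```bash
python3 -m creep '{"delta_pos":[[0,0,0.0008],[0,0,0.0007],[0,0,0]],"twist":[[0,0,0],[0,0,0],[0,0,0]]}'
```

```text
t: 8.25
ee_pos: [456.6, -390.9, 85.7]
orientation: [0.0, 3.141, -0.001]
ft_force: [-1.9, 0.6, 6.4]
width: 50.1
grasp_force: 30.0
```

```bash
python3 -m creep '{"delta_pos":[[0,0,0],[0,0,0],[0,0,0],[0,0,0],[0,0,0],[0,0,0],[0,0,0],[0,0,0],[0,0,0],[0,0,0],[0,0,0],[0,0,0]],"twist":[[0,0,0],[0,0,0],[0,0,0],[0,0,0],[0,0,0],[0,0,0],[0,0,0],[0,0,0],[0,0,0],[0,0,0],[0,0,0],[0,0,0]]}' 1 && python3 -m creep '{"delta_pos":[[0,0,-0.01],[0,0,-0.015],[0,0,-0.02],[0,0,-0.025],[0,0,-0.025],[0,0,-0.025],[0,0,-0.025],[0,0,-0.02],[0,0,0]],"twist":[[0,0,0],[0,0,0],[0,0,0],[0,0,0],[0,0,0],[0,0,0],[0,0,0],[0,0,0],[0,0,0]]}'
python3 - <<'E'
from workcell import *
from h import *
for n in("wrist","side"):
    im,d=get_image(n); np.savez(n+"3.npz",im=im,d=d,**camera_params(n))
for n in("wrist3.npz",'side3.npz'):
    p,im=cloud(n); m=(abs(p[...,0]-456)<60)&(abs(p[...,1]+392)<60)&(p[...,2]>128)&(p[...,2]<150)
    q=p[m]; rect(n,q) if len(q) else 0
    m=(p[...,0]>520)&(p[...,0]<650)&(p[...,1]>60)&(p[...,1]<220)&(p[...,2]>37)&(p[...,2]<46)
    q=p[m]; rect('isobox '+n,q) if len(q)>9 else 0
p,im=cloud('side3.npz'); m=(p[...,0]>480)&(p[...,0]<540)&(p[...,1]>60)&(p[...,1]<220)&(p[...,2]>100)&(p[...,2]<140)&(im.max(-1)<60)
rect('bar',p[m])
E
```

```text
t: 9.25
ee_pos: [456.4, -390.6, 84.7]
orientation: [-0.0, -3.142, -0.0]
ft_force: [0.5, -0.2, 0.3]
width: 87.8
grasp_force: 0.0
t: 10.0
ee_pos: [458.2, -392.2, 255.1]
orientation: [0.0, 3.135, -0.009]
ft_force: [0.2, -0.2, 0.2]
width: 88.1
grasp_force: 0.0
wrist3.npz 2202 c [ 453.7 -388.9] size [49.6 49.7] ang 89.7 z 131.3
side3.npz 106 c [ 457.1 -387. ] size [55.3 49.5] ang 89.6 z 133.8
isobox side3.npz 951 c [577.1 140.8] size [109.1 123.6] ang 0.1 z 41.4
bar 174 c [507.  142.6] size [104.3  16.7] ang 88.6 z 124.6
```

```bash
python3 -m creep '{"delta_pos":[[0.003,0.015,0],[0.003,0.028,0],[0.003,0.028,0],[0.003,0.028,0],[0.003,0.028,0],[0.003,0.028,0],[0.003,0.028,0],[0.003,0.028,0],[0.003,0.028,0],[0.003,0.028,0],[0.003,0.028,0],[0.003,0.028,0],[0.003,0.028,0],[0.003,0.028,0],[0.003,0.028,0],[0.003,0.028,0],[0.003,0.028,0],[0.003,0.028,0],[0.002,0.028,0],[0.002,0.015,0]],"twist":[[0,0,0],[0,0,0],[0,0,0],[0,0,0],[0,0,0],[0,0,0],[0,0,0],[0,0,0],[0,0,0],[0,0,0],[0,0,0],[0,0,0],[0,0,0],[0,0,0],[0,0,0],[0,0,0],[0,0,0],[0,0,0],[0,0,0],[0,0,0]]}' 0 && python3 -m creep '{"delta_pos":[[0,0,0],[0,0,0],[0,0,0],[0,0,0],[0,0,0],[0,0,0],[0,0,0],[0,0,0],[0,0,0]],"twist":[[0,-6.25,0],[0,-6.25,0],[0,-6.25,0],[0,-6.25,0],[0,-6.25,0],[0,-6.25,0],[0,-6.25,0],[0,-6.25,0],[0,0,0]]}'; python3 g.py 421 140 152 0 40
```

```text
t: 11.77
ee_pos: [397.2, 145.3, 248.4]
orientation: [0.002, -3.139, 0.0]
ft_force: [-0.1, -1.5, 0.5]
width: 0.7
grasp_force: 0.0
t: 12.52
ee_pos: [398.0, 134.0, 246.0]
orientation: [0.014, 2.462, -0.041]
ft_force: [-0.1, -0.8, 0.3]
width: 0.5
grasp_force: 0.0
t 12.52 pos [398. 134. 246.] tz [ 0.628 -0.033 -0.777] ty [ 0.02   0.999 -0.026] F [-0.1 -0.8  0.3] w 0.5 g 0.0 q [ 0.57 -0.1   2.41 -1.02  0.44 -0.13]
twist [ -1.89 -11.05   0.22] then shift [57.2  6.  78. ]  shift before twist [41.2  8.9 87.3]
```

The jar stands within about 5 mm of the tray-half centre. The wrist is near its singularity at this pitch, so before going on I'll fit a simple planar arm model to choose a reachable pitch.

```bash
cat > km.py <<'E'
import numpy as np
from scipy.spatial.transform import Rotation as Rn
from scipy.optimize import least_squares
D=[([1.107,.4238,1.6307,0,1.0886,-.019],[268.7,563.7,221.9]),([.3,.22,1.90,0,1.02,-1.27],[470.6,158,230.5]),([.3,.46,2.0,0,.68,-1.27],[470.6,159.4,80.8]),([-.73,.37,1.67,0,1.10,-2.3],[454.3,-393,239.2]),([-.73,.56,1.76,0,.82,-2.3],[456.9,-390.8,94.4]),([.57,-.10,2.41,-1.02,.44,-.13],[398,134,246])]
e=Rn.from_euler
def fk(q,p):
    a1,h,l1,l2,L,a3,off=p
    R=e('z',q[0]); x=R.apply([a1,off,h])
    R=R*e('y',q[1]); x=x+R.apply([0,0,l1]); R=R*e('y',q[2]); x=x+R.apply([a3,0,l2])
    R=R*e('z',q[3])*e('y',q[4])*e('z',q[5]+np.pi); x=x+R.apply([0,0,L]); return x,R
P=least_squares(lambda p:np.concatenate([(fk(q,p)[0]-x)*(1 if abs(q[3])<.1 else .3) for q,x in D]+[(p-[0,250,450,400,250,0,0])*.02]),[0,250,450,400,250,0,0]).x
lo=np.array([-3,-.9,.09,-1.31,.11,-2.54]);hi=np.array([3,2.11,2.58,4.45,2.69,2.54])
def tool(yaw,beta,half=0): return e('z',yaw,degrees=True)*e('y',-(90-beta),degrees=True)*Rn.from_matrix(np.diag([-1.,1,-1]))*e('z',half*180,degrees=True)
def ik(x,T,q0):
    f=lambda q:np.concatenate([(fk(q,P)[0]-x)/1000,(fk(q,P)[1].inv()*T).as_rotvec()])
    s=least_squares(f,np.clip(q0,lo+.01,hi-.01),bounds=(lo,hi)); return s.x,np.linalg.norm(s.fun)
E
python3 - <<'E'
from km import *
print(P.round(1)); 
for q,x in D: y,R=fk(q,P); print((y-x).round(1),R.apply([0,0,1]).round(3),R.apply([0,1,0]).round(3))
for name,x in(('ph1',[505,140,85]),('mid',[570,140,135]),('end',[643,140,117])):
  for yaw in(0,12,25):
    for beta in(30,40,50,60,70):
      out=[]
      for half,j4,j6 in((0,0,-1.5),(1,0,1.5),(0,3.1,1.5),(1,3.1,-1.5)):
        q,r=ik(np.array(x,float),tool(yaw,beta,half),[.25,.3,2.1,j4,.4,j6])
        if r<.004: out.append((half,q.round(2).tolist()))
      print(name,yaw,beta,out)
E
```

```text
[  2.5 304.6 556.9 481.8 301.4  73.8  12. ]
[-0.6 -0.9 -0.5] [-0.001 -0.001 -1.   ] [ 0.903 -0.43  -0.   ]
[0.6 0.3 1.7] [ 0.002  0.    -1.   ] [ 1.    -0.001  0.002]
[ 0.1 -1.2  0.8] [ 0.002  0.    -1.   ] [ 1.    -0.001  0.002]
[ 1.4  1.3 -0.5] [ 0.001 -0.001 -1.   ] [ 1.    -0.001  0.001]
[-0.8 -1.3 -1.5] [ 0.001 -0.001 -1.   ] [ 1.    -0.001  0.001]
[-0.7  5.   0.2] [ 0.632 -0.026 -0.774] [ 0.775 -0.001  0.633]
ph1 0 30 [(0, [0.48, 0.75, 2.45, 3.61, 1.1, 0.03])]
ph1 0 40 [(0, [0.43, 0.59, 2.41, 3.63, 0.75, -0.09])]
ph1 0 50 [(0, [0.39, 0.49, 2.34, 3.78, 0.42, -0.29])]
ph1 0 60 [(0, [0.34, 0.43, 2.26, 4.45, 0.18, -1.0])]
ph1 0 70 [(0, [0.31, 0.42, 2.16, -0.42, 0.26, -2.45]), (1, [0.31, 0.42, 2.16, -0.42, 0.26, 0.7])]
ph1 12 30 [(0, [0.29, 0.76, 2.48, 3.21, 1.15, 0.01])]
ph1 12 40 [(0, [0.28, 0.6, 2.44, 3.22, 0.76, -0.01])]
ph1 12 50 [(0, [0.27, 0.48, 2.36, 3.24, 0.4, -0.05])]
ph1 12 60 []
ph1 12 70 [(1, [0.26, 0.41, 2.16, -0.08, 0.22, 0.12]), (1, [0.26, 0.41, 2.16, -0.08, 0.22, 0.12])]
ph1 25 30 [(0, [0.07, 0.76, 2.47, 2.79, 1.13, -0.03])]
ph1 25 40 [(0, [0.1, 0.59, 2.43, 2.77, 0.
[... 1991 characters left out ...]
2.08, 3.05, 0.13, 0.08])]
end 12 60 [(1, [0.19, 0.48, 1.98, 0.05, 0.16, -0.07]), (1, [0.19, 0.48, 1.98, 0.05, 0.16, -0.07])]
end 12 70 [(1, [0.19, 0.5, 1.86, 0.01, 0.43, -0.03]), (1, [0.19, 0.5, 1.86, 0.01, 0.43, -0.03])]
end 25 30 [(0, [0.04, 0.64, 2.2, 2.65, 0.78, 0.16])]
end 25 40 [(0, [0.07, 0.56, 2.14, 2.51, 0.48, 0.34])]
end 25 50 [(1, [0.1, 0.5, 2.06, 1.98, 0.23, -2.26]), (0, [0.1, 0.5, 2.06, 1.98, 0.23, 0.89]), (1, [0.1, 0.5, 2.06, 1.98, 0.23, -2.26])]
end 25 60 [(1, [0.13, 0.49, 1.97, 0.7, 0.24, -0.95]), (0, [0.13, 0.49, 1.97, 0.7, 0.24, 2.19]), (1, [0.13, 0.49, 1.97, 0.7, 0.24, -0.95])]
end 25 70 [(1, [0.15, 0.5, 1.86, 0.22, 0.46, -0.46]), (1, [0.15, 0.5, 1.86, 0.22, 0.46, -0.46])]
```

```bash
cat > g.py <<'E'
import sys,numpy as np
from km import tool,Rn
from workcell import get_obs
def go(xyz,yaw=0.,beta=90.,half=1):
    o=get_obs(); R=Rn.from_rotvec(o['orientation']); T=tool(yaw,beta,half)
    dR=(R.inv()*T).as_rotvec(degrees=True); d=np.array(xyz)-o['ee_pos']
    print('t',round(o['t'],2),'pos',np.round(o['ee_pos'],1),'tz',np.round(R.apply([0,0,1]),3),'ty',np.round(R.apply([0,1,0]),3),'F',np.round(o['ft_force'],1),'w',round(o['width'],1),'q',np.round(o['qpos'],2))
    print('twist',np.round(dR,2),'then shift',np.round(T.inv().apply(d),1),' shift before twist',np.round(R.inv().apply(d),1))
if __name__=='__main__':
    a=[float(x) for x in sys.argv[1:]]; go(a[:3],*a[3:])
E
python3 - <<'E'
from km import *
for yaw in (30,40,50):
  q=np.array([.3,.2,1.9,0,1.,-.5])
  for b in(90,80,70,60,55,50,45,40):
    q,r=ik(np.array([470,140,250.]),tool(yaw,b,1),q); print(yaw,b,(q+[0,0,0,0,0,1.57]).round(2),round(r,4))
E
python3 -m creep '{"delta_pos":[[0,0,0],[0,0,0],[0,0,0],[0,0,0],[0,0,0],[0,0,0],[0,0,0]],"twist":[[0,6.5,0],[0,6.5,0],[0,6.5,0],[0,6.5,0],[0,6.5,0],[0,6.5,0],[0,0,0]]}'; python3 g.py 470 140 250 0 90 0
```

```text
30 90 [0.26 0.19 1.9  0.   1.06 1.31] 0.0
30 80 [0.23 0.11 2.   0.07 0.86 1.24] 0.0
30 70 [0.2  0.05 2.11 0.18 0.66 1.12] 0.0
30 60 [0.15 0.01 2.21 0.42 0.46 0.87] 0.0
30 55 [ 0.13 -0.    2.27  0.65  0.37  0.63] 0.0
30 50 [ 0.1  -0.    2.32  1.01  0.32  0.26] 0.0
30 45 [ 0.07  0.01  2.37  1.47  0.31 -0.22] 0.0
30 40 [ 0.05  0.03  2.42  1.88  0.38 -0.65] 0.0
40 90 [0.26 0.19 1.9  0.   1.06 1.14] 0.0
40 80 [0.22 0.12 1.99 0.1  0.88 1.03] 0.0
40 70 [0.16 0.06 2.09 0.28 0.7  0.84] 0.0
40 60 [0.09 0.03 2.19 0.58 0.55 0.52] 0.0
40 55 [0.05 0.02 2.24 0.8  0.51 0.28] 0.0
40 50 [0.01 0.03 2.29 1.06 0.49 0.  ] 0.0
40 45 [-0.03  0.04  2.33  1.34  0.5  -0.3 ] 0.0
40 40 [-0.07  0.07  2.38  1.59  0.56 -0.58] 0.0
50 90 [0.26 0.19 1.9  0.   1.06 0.96] 0.0
50 80 [0.2  0.12 1.98 0.14 0.9  0.82] 0.0
50 70 [0.12 0.08 2.07 0.35 0.76 0.59] 0.0
50 60 [0.03 0.06 2.16 0.65 0.66 0.26] 0.0
50 55 [-0.01  0.06  2.2   0.84  0.64  0.06] 0.0
50 50 [-0.06  0.07  2.24  1.03  0.64 -0.16] 0.0
50 45 [-0.11  0.09  2.28  1.23  0.67 -0.38] 0.0
50 40 [-0.15  0.11  2.32  1.4   0.73 -0.58] 0.0
t: 13.1
ee_pos: [405.8, 130.2, 248.8]
orientation: [0.051, 2.984, -0.059]
ft_force: [-0.0, -0.5, -0.5]
width: 0.4
grasp_force: 0.0
t 13.1 pos [405.8 130.2 248.8] tz [ 0.156 -0.042 -0.987] ty [ 0.037  0.999 -0.037] F [-0.  -0.5 -0.5] w 0.4 q [ 0.35  0.02  2.1  -0.12  0.89 -1.12]
twist [-2.28  8.99 -1.96] then shift [-64.2   9.8  -1.2]  shift before twist [-63.2  12.1   8.4]
```

```bash
python3 -m creep '{"delta_pos":[[0,0,0],[0,0,0],[-0.02,0.003,0],[-0.02,0.003,0],[-0.02,0.003,0],[0,0,0]],"twist":[[-1.1,4.5,-1],[-1.1,4.5,-1],[0,0,0],[0,0,0],[0,0,0],[0,0,0]]}' && python3 -m creep '{"delta_pos":[[0,0,0],[0,0,0],[0,0,0],[0,0,0],[0,0,0],[0,0,0],[0,0,0],[0,0,0],[0,0,0],[0,0,0],[0,0,0],[0,0,0],[0,0,0],[0,0,0],[0,0,0],[0,0,0],[0,0,0],[0,0,0],[0,0,0],[0,0,0]],"twist":[[0,0,7],[0,0,7],[0,0,7],[0,0,7],[0,0,7],[0,0,7],[0,0,7],[0,0,7],[0,0,7],[0,0,7],[0,0,7],[0,0,7],[0,0,7],[0,0,7],[0,0,7],[0,0,7],[0,0,7],[0,0,7],[0,0,7],[0,0,7]]}' && python3 g.py 470 140 250 40 90 1
python3 -m creep '{"delta_pos":[[0,0,0],[0,0,0],[0,0,0],[0,0,0],[0,0,0],[0,0,0],[0,0,0],[0,0,0],[0,0,0],[0,0,0],[0,0,0],[0,0,0]],"twist":[[0,4,0],[0,4,0],[0,4,0],[0,4,0],[0,4,0],[0,3.5,0],[0,3.5,0],[0,3.5,0],[0,3.5,0],[0,3.5,0],[0,3.5,0],[0,0,0]]}'; python3 g.py 470 140 250 40 40 1
```

```text
t: 13.6
ee_pos: [464.8, 138.4, 247.2]
orientation: [-0.001, 3.136, -0.008]
ft_force: [-0.9, 0.2, 0.3]
width: 0.1
grasp_force: 0.0
t: 15.27
ee_pos: [460.6, 137.7, 247.0]
orientation: [2.949, 1.065, -0.0]
ft_force: [0.2, -0.8, 0.0]
width: 0.2
grasp_force: 0.0
t 15.27 pos [460.6 137.7 247. ] tz [ 0.002 -0.006 -1.   ] ty [ 0.639 -0.769  0.006] F [ 0.2 -0.8  0. ] w 0.2 q [ 0.27  0.18  1.92 -0.01  1.05  1.15]
twist [ 0.34  0.13 -0.28] then shift [ 8.6  4.3 -3. ]  shift before twist [ 8.6  4.3 -3. ]
t: 16.27
ee_pos: [458.9, 137.4, 245.7]
orientation: [-2.586, -0.943, -0.946]
ft_force: [0.4, 0.2, -1.0]
width: 0.7
grasp_force: 0.0
t 16.27 pos [458.9 137.4 245.7] tz [ 0.496  0.411 -0.765] ty [ 0.642 -0.766  0.005] F [ 0.4  0.2 -1. ] w 0.7 q [-0.01  0.02  2.32  1.11  0.48 -0.06]
twist [0.2  9.92 0.16] then shift [9.8 5.1 5. ]  shift before twist [10.5  5.1  3.3]
```

```bash
python3 -m creep '{"delta_pos":[[0,0,0],[0,0,0],[0,0,0],[0,0,0],[0,0,0],[0,0,0],[0,0,0]],"twist":[[0,3.5,0],[0,3.5,0],[0,3.5,0],[0,3.5,0],[0,3.5,0],[0,2.5,0],[0,0,0]]}'; python3 g.py 470 140 240 13 30 1
```

```text
t: 16.85
ee_pos: [459.2, 139.0, 245.3]
orientation: [-2.325, -0.849, -1.309]
ft_force: [-0.4, -0.2, -0.2]
width: 0.4
grasp_force: 0.0
t 16.85 pos [459.2 139.  245.3] tz [ 0.653  0.553 -0.518] ty [ 0.645 -0.764 -0.002] F [-0.4 -0.2 -0.2] w 0.4 q [-0.17  0.17  2.47  1.91  0.77 -1.01]
twist [-23.48   1.2   13.73] then shift [ 0.8  1.5 11.9]  shift before twist [ 0.1  6.2 10.3]
```

```bash
python3 -m creep '{"delta_pos":[[0,0,0],[0,0,0],[0,0,0],[0,0,0],[0,0,0],[0,0,0],[0,0,0],[0,0,0],[0,0,0]],"twist":[[-2.95,0.15,1.7],[-2.95,0.15,1.7],[-2.95,0.15,1.7],[-2.95,0.15,1.7],[-2.95,0.15,1.7],[-2.95,0.15,1.7],[-2.95,0.15,1.7],[-2.95,0.15,1.7],[0,0,0]]}'; python3 g.py 435 142 140 13 40 1
python3 - <<'E'
from km import *
q=np.array([.3,.3,2.4,3.1,.8,-3.1])
for x,z,b in((435,140,40),(504,82,40),(435,140,45),(504,82,45),(512,88,45)): 
    q,r=ik(np.array([x,142.,z]),tool(13,b,1),q); print(x,z,b,(q+[0,0,0,0,0,1.57]).round(2),round(r,4))
E
```

```text
t: 17.6
ee_pos: [461.4, 141.5, 248.3]
orientation: [-2.594, -0.323, -1.51]
ft_force: [0.8, 0.4, -0.3]
width: 0.2
grasp_force: 0.0
t 17.6 pos [461.4 141.5 248.3] tz [ 0.843  0.212 -0.494] ty [ 0.244 -0.97   0.001] F [ 0.8  0.4 -0.3] w 0.2 q [ 0.31  0.13  2.56  3.23  0.6  -1.62]
twist [ -0.9  -10.42   0.71] then shift [-99.4  -6.4  50. ]  shift before twist [-106.7   -7.1   31.3]
435 140 40 [ 0.05 -0.01  2.52  2.41  0.26 -0.97] 0.1173
504 82 40 [ 0.01  0.22  2.35  2.38  0.31 -0.97] 0.155
435 140 45 [ 0.12  0.05  2.48  2.46  0.17 -0.97] 0.0918
504 82 45 [ 0.07  0.26  2.32  2.42  0.23 -0.97] 0.1236
512 88 45 [ 0.08  0.27  2.31  2.42  0.23 -0.97] 0.1175
```

```bash
sed -i 's/-2.54\])/-4.11])/; s/2.54\])/0.97])/' km.py; python3 - <<'E'
from km import *
q0=np.array([.3,.3,2.4,3.1,.5,-3.1])
for x,z,b in((461,248,40),(461,200,40),(470,160,40),(435,140,40),(435,140,47),(450,127,40),(465,115,40),(465,115,47),(504,82,40),(504,82,47)): 
    q,r=ik(np.array([x,142.,z]),tool(13,b,1),q0); print(x,z,b,(q+[0,0,0,0,0,1.57]).round(2),round(r,4))
E
```

```text
461 248 40 [ 0.32  0.    2.45  3.5   0.2  -1.87] 0.0
461 200 40 [ 0.32  0.16  2.49  3.32  0.39 -1.68] 0.0
470 160 40 [ 0.31  0.32  2.5   3.26  0.55 -1.62] 0.0
435 140 40 [ 0.35  0.38  2.57  3.29  0.69 -1.61] 0.0
435 140 47 [ 0.34  0.29  2.51  3.34  0.41 -1.67] 0.0
450 127 40 [ 0.33  0.44  2.54  3.26  0.72 -1.6 ] 0.0
465 115 40 [ 0.31  0.49  2.52  3.24  0.74 -1.59] 0.0
465 115 47 [ 0.3   0.4   2.46  3.26  0.47 -1.62] 0.0
504 82 40 [ 0.27  0.61  2.44  3.19  0.78 -1.58] 0.0
504 82 47 [ 0.27  0.52  2.39  3.2   0.52 -1.59] 0.0
```

```bash
python3 -m creep '{"delta_pos":[[-0.01,0,0.006],[-0.01,0,0.006],[-0.01,0,0.006],[-0.01,0,0.006],[0,0,0]],"twist":[[0,-3,0],[0,-3,0],[0,-3,0],[0,0,0],[0,0,0]]}'; python3 g.py 461 142 127 13 45 1
```

```text
t: 18.02
ee_pos: [459.5, 138.9, 200.7]
orientation: [-2.72, -0.343, -1.308]
ft_force: [-0.9, 0.3, -0.1]
width: 0.4
grasp_force: 0.0
t 18.02 pos [459.5 138.9 200.7] tz [ 0.758  0.19  -0.625] ty [ 0.246 -0.969  0.005] F [-0.9  0.3 -0.1] w 0.4 q [ 0.29  0.18  2.52  3.23  0.46 -1.62]
twist [-0.76 -6.34  1.03] then shift [-50.6  -2.7  53.7]  shift before twist [-56.2  -3.   47.8]
```

```bash
python3 -m creep '{"delta_pos":[[0,0,0],[0,0,0],[-0.01,-0.0005,0.0105],[-0.01,-0.0005,0.0105],[-0.01,-0.0005,0.0105],[-0.01,-0.0005,0.0105],[-0.01,-0.0005,0.0105],[0,0,0]],"twist":[[-0.4,-3.2,0.5],[-0.4,-3.2,0.5],[0,0,0],[0,0,0],[0,0,0],[0,0,0],[0,0,0],[0,0,0]]}'; python3 g.py 503 144 85 13 45 1
python3 - <<'E'
from workcell import *
from h import *
im,d=get_image("side"); np.savez("side4.npz",im=im,d=d,**camera_params("side")); cv2.imwrite('pics/s4.png',cv2.resize(im[130:330,130:396,::-1],(798,600)))
E
```

```text
t: 18.68
ee_pos: [460.0, 141.1, 126.9]
orientation: [-2.811, -0.319, -1.158]
ft_force: [-0.4, 0.0, 1.2]
width: 0.4
grasp_force: 0.0
t 18.68 pos [460.  141.1 126.9] tz [ 0.687  0.157 -0.71 ] ty [ 0.224 -0.975  0.001] F [-0.4  0.   1.2] w 0.4 q [ 0.31  0.38  2.49  3.27  0.52 -1.62]
twist [ 0.1   0.22 -0.02] then shift [ 0.5  6.8 59.7]  shift before twist [ 0.7  6.7 59.7]
```

View pics/s4.png

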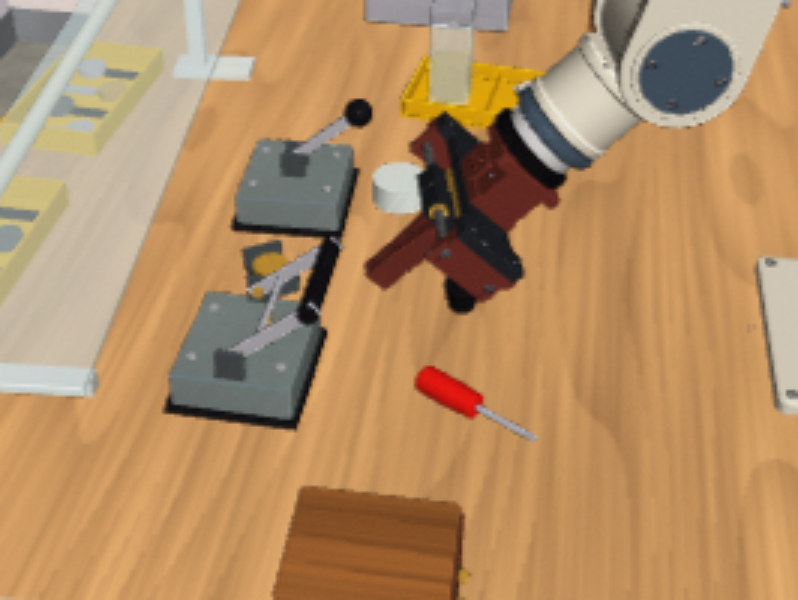

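The picture shows the shut fingers at (385,270), aimed just below the bar at (320,275). The jar stands in the tray, and both switches are still off.

```bash
python3 -m creep '{"delta_pos":[[0,0.001,0.008],[0,0.001,0.01],[0,0.001,0.01],[0,0.001,0.01],[0,0.001,0.01],[0,0.001,0.008],[0,0,0.004],[0,0,0]],"twist":[[0,0,0],[0,0,0],[0,0,0],[0,0,0],[0,0,0],[0,0,0],[0,0,0],[0,0,0]]}'; python3 g.py 503 144 85 13 45 1
python3 - <<'E'
# world targets along arc, beta 45, phase 1 face contact then tip overlap s shrinking
import numpy as np
H=np.array([577,60]); b=np.radians(45); a=np.array([np.cos(b),-np.sin(b)]); n=np.array([np.sin(b),np.cos(b)])
for f in range(-50,21,10):
    r=np.radians(f); B=H+90*np.array([np.sin(r),np.cos(r)]); t=np.array([np.cos(r),-np.sin(r)])
    s=np.interp(f,[-50,10],[20,8]); print(f,(B-19*n+s*a).round(1), 'n,a comps',np.round([(B-19*n+s*a)@n,(B-19*n+s*a)@a],1))
E
```

```text
t: 19.4
ee_pos: [504.7, 144.1, 86.6]
orientation: [-2.809, -0.316, -1.166]
ft_force: [-0.1, 0.0, 0.2]
width: 0.5
grasp_force: 0.0
t 19.4 pos [504.7 144.1  86.6] tz [ 0.691  0.155 -0.706] ty [ 0.221 -0.975  0.002] F [-0.1  0.   0.2] w 0.5 q [ 0.28  0.54  2.41  3.22  0.59 -1.59]
twist [ 0.25 -0.08 -0.07] then shift [-2.3 -0.2 -0. ]  shift before twist [-2.3 -0.2 -0. ]
-50 [508.8  90.3] n,a comps [423.6 295.9]
-40 [518.4 102.8] n,a comps [439.3 293.9]
-30 [529.9 113.2] n,a comps [454.7 294.6]
-20 [542.7 121.2] n,a comps [469.5 298. ]
-10 [556.4 126.7] n,a comps [483.  303.9]
0 [570.6 129.5] n,a comps [495.1 311.9]
10 [584.9 129.5] n,a comps [505.2 322. ]
20 [600.  125.5] n,a comps [513.  335.5]
```

```bash
python3 -m creep '{"delta_pos":[[0.0028,0.0005,0],[0.0028,0.0005,0],[0.0052,0.0007,-0.0007],[0.0052,0.0007,-0.0007],[0.0052,0.0007,-0.0007],[0.0051,0.0008,0.0002],[0.0051,0.0008,0.0002],[0.0051,0.0008,0.0002],[0,0,0]],"twist":[[0,0,0],[0,0,0],[0,0,0],[0,0,0],[0,0,0],[0,0,0],[0,0,0],[0,0,0],[0,0,0]]}'; python3 g.py 542.7 142 121.2 13 45 1
```

```text
t: 20.15
ee_pos: [530.1, 144.0, 114.2]
orientation: [-2.81, -0.315, -1.167]
ft_force: [-3.1, -0.8, -8.7]
width: 0.3
grasp_force: 4.1
t 20.15 pos [530.1 144.  114.2] tz [ 0.691  0.154 -0.706] ty [ 0.22  -0.975  0.002] F [-3.1 -0.8 -8.7] w 0.3 q [ 0.26  0.46  2.36  3.2   0.46 -1.6 ]
twist [ 0.29 -0.11 -0.1 ] then shift [13.3  4.8  3.5]  shift before twist [13.3  4.8  3.5]
```

Good: about 9 N of push on the bar. Continuing to about +5°.

```bash
python3 -m creep '{"delta_pos":[[0.0047,0.001,0.0011],[0.0047,0.001,0.0011],[0.0047,0.001,0.0011],[0.0045,0.001,0.002],[0.0045,0.001,0.002],[0.0045,0.001,0.002],[0.004,0.001,0.0027],[0.004,0.001,0.0027],[0.004,0.001,0.0027],[0.0033,0.001,0.0033],[0,0,0]],"twist":[[0,0,0],[0,0,0],[0,0,0],[0,0,0],[0,0,0],[0,0,0],[0,0,0],[0,0,0],[0,0,0],[0,0,0],[0,0,0]]}'; python3 g.py 584.9 142 129.5 13 45 1
cat > bar.py <<'E'
from workcell import *
from h import *
import sys
for nme in ("side","scene"):
    im,d=get_image(nme); np.savez(nme+"b.npz",im=im,d=d,**camera_params(nme)); p,im=cloud(nme+"b.npz")
    m=(p[...,0]>495)&(p[...,0]<680)&(abs(p[...,1]-140)<58)&(p[...,2]>100)&(p[...,2]<170)&(im.max(-1)<45)
    q=p[m]; print(nme,len(q),np.percentile(q,[5,50,95],axis=0).round().tolist() if len(q) else '')
    cv2.imwrite(f'pics/{nme}_{sys.argv[1]}.png',cv2.resize(im[130:290,150:350,::-1],(750,600)))
E
python3 bar.py a
```

```text
t: 21.07
ee_pos: [575.0, 144.0, 128.1]
orientation: [-2.812, -0.315, -1.162]
ft_force: [-1.5, -1.1, -21.0]
width: 0.4
grasp_force: 7.9
t 21.07 pos [575.  144.  128.1] tz [ 0.689  0.154 -0.709] ty [ 0.22  -0.975  0.002] F [ -1.5  -1.1 -21. ] w 0.4 q [ 0.23  0.45  2.27  3.16  0.35 -1.58]
twist [ 0.28  0.12 -0.1 ] then shift [7.5 4.1 5.5]  shift before twist [7.5 4.1 5.5]
side 162 [[576.0, 102.0, 148.0], [580.0, 150.0, 156.0], [588.0, 192.0, 159.0]]
scene 96 [[576.0, 89.0, 148.0], [583.0, 128.0, 160.0], [589.0, 174.0, 163.0]]
```

View pics/side_a.png

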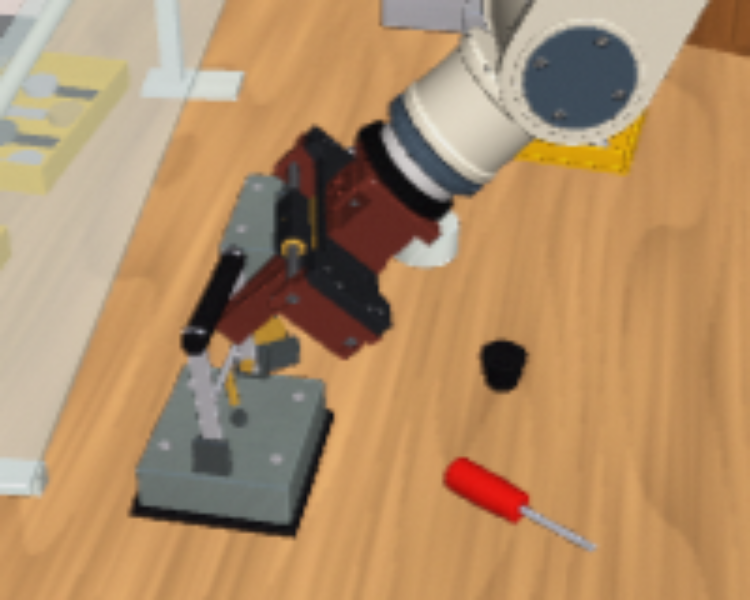

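The handle has swung just past upright: the bar is at (215,300) in the crop, about +4° from vertical, so it will stay. I'll back off, flatten the pitch to 35° and push with the fingertips.

```bash
python3 -m creep '{"delta_pos":[[-0.004,0,-0.006],[-0.002,0,-0.01],[0,0,-0.012],[0,0,-0.012],[0,0,0],[0,0,0],[0,0,0]],"twist":[[0,0,0],[0,0,0],[0,0,0],[0,0,0],[0,5,0],[0,5,0],[0,0,0]]}'; python3 g.py 559.5 142 168.8 13 35 1; python3 bar.py b
```

```text
t: 21.75
ee_pos: [544.3, 137.6, 156.1]
orientation: [-2.675, -0.302, -1.413]
ft_force: [-1.0, -1.0, -1.6]
width: 0.5
grasp_force: 0.0
t 21.75 pos [544.3 137.6 156.1] tz [ 0.806  0.181 -0.564] ty [ 0.221 -0.975  0.003] F [-1.  -1.  -1.6] w 0.5 q [ 0.23  0.45  2.41  3.15  0.69 -1.58]
twist [ 0.26 -0.68  0.  ] then shift [19.5 -0.9  5.6]  shift before twist [19.4 -0.9  5.9]
side 162 [[576.0, 102.0, 148.0], [580.0, 147.0, 156.0], [588.0, 192.0, 159.0]]
scene 89 [[578.0, 87.0, 150.0], [584.0, 129.0, 160.0], [589.0, 178.0, 163.0]]
```

```bash
python3 -m creep '{"delta_pos":[[0.01,0,0],[0.01,0,0],[0,0,0.01],[0,0,0.01],[0,0,0.008],[0.0022,0.0007,0.0047],[0.0022,0.0007,0.0047],[0.0022,0.0007,0.0047],[0.0013,0.001,0.0051],[0.0013,0.001,0.0051],[0.0013,0.001,0.0051],[0,0,0]],"twist":[[0,0,0],[0,0,0],[0,0,0],[0,0,0],[0,0,0],[0,0,0],[0,0,0],[0,0,0],[0,0,0],[0,0,0],[0,0,0],[0,0,0]]}'; python3 g.py 605 142 147 13 35 1; python3 bar.py c
```

```text
t: 22.85
ee_pos: [608.3, 146.5, 144.6]
orientation: [-2.684, -0.302, -1.398]
ft_force: [-0.4, -0.0, 0.0]
width: 0.3
grasp_force: 0.0
t 22.85 pos [608.3 146.5 144.6] tz [ 0.799  0.18  -0.574] ty [ 0.221 -0.975  0.003] F [-0.4 -0.   0. ] w 0.3 q [ 0.21  0.51  2.27  3.13  0.6  -1.57]
twist [ 0.28  0.01 -0.02] then shift [-0.5  3.6 -4.8]  shift before twist [-0.5  3.6 -4.8]
side 125 [[611.0, 97.0, 139.0], [616.0, 162.0, 146.0], [623.0, 192.0, 149.0]]
scene 25 [[610.0, 87.0, 135.0], [614.0, 98.0, 149.0], [617.0, 138.0, 153.0]]
```

View pics/side_c.png

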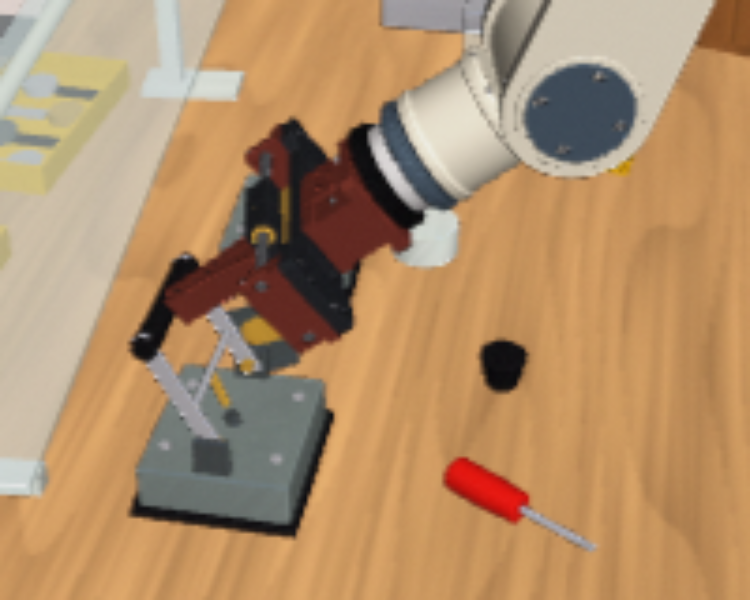

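The crop shows the bar on its far side at about +26°, with the shut tips behind it at (180,300). The gripper body is clear of the glass, so I continue.

```bash
python3 -m creep '{"delta_pos":[[0.0005,0.0014,0.0052],[0.0005,0.0014,0.0052],[0.0005,0.0014,0.0052],[-0.0005,0.0014,0.0052],[-0.0005,0.0014,0.0052],[-0.0005,0.0014,0.0052],[-0.0013,0.001,0.0051],[-0.0013,0.001,0.0051],[0,0,0]],"twist":[[0,0,0],[0,0,0],[0,0,0],[0,0,0],[0,0,0],[0,0,0],[0,0,0],[0,0,0],[0,0,0]]}'; python3 g.py 644.5 142 118 13 35 1; python3 bar.py d
```

```text
t: 23.7
ee_pos: [641.9, 143.3, 118.6]
orientation: [-2.684, -0.302, -1.398]
ft_force: [0.7, -0.7, 0.4]
width: 0.3
grasp_force: 0.0
t 23.7 pos [641.9 143.3 118.6] tz [ 0.799  0.18  -0.574] ty [ 0.221 -0.975  0.002] F [ 0.7 -0.7  0.4] w 0.3 q [ 0.19  0.59  2.21  3.1   0.62 -1.56]
twist [ 0.28 -0.   -0.02] then shift [0.8 1.9 2.1]  shift before twist [0.8 1.9 2.1]
side 116 [[642.0, 98.0, 111.0], [648.0, 166.0, 118.0], [655.0, 191.0, 125.0]]
scene 2 [[554.0, 108.0, 169.0], [555.0, 112.0, 169.0], [555.0, 116.0, 169.0]]
```

```bash
python3 -m creep '{"delta_pos":[[-0.001,0.0005,0.003],[-0.001,0.0005,0.0025],[0,0,0]],"twist":[[0,0,0],[0,0,0],[0,0,0]]}'
```

```text
t: 24.05
ee_pos: [643.5, 143.5, 116.6]
orientation: [-2.68, -0.304, -1.403]
ft_force: [-22.1, -2.7, 26.1]
width: 0.3
grasp_force: 16.7
```

The handle is on its hard stop with 34 N of press. I'm backing off the way I came in.

```bash
python3 -m creep '{"delta_pos":[[0,0,-0.006],[0,0,-0.012],[0,0,-0.02],[0,0,-0.02],[0,0,-0.02],[0,0,-0.02],[0,0,-0.01],[0,0,0],[0,0,0]],"twist":[[0,0,0],[0,0,0],[0,0,0],[0,0,0],[0,0,0],[0,0,0],[0,0,0],[0,0,0],[0,0,0]]}'; python3 bar.py e; python3 - <<'E'
from h import *
p,im=cloud('sideb.npz'); m=(abs(p[...,0]-456)<60)&(abs(p[...,1]+392)<60)&(p[...,2]>125)&(p[...,2]<150); rect('jar',p[m]) if m.sum()>5 else print('hidden')
cv2.imwrite('pics/f.png',im[:,:,::-1])
p,im=cloud('sceneb.npz'); m=(abs(p[...,0]-456)<60)&(abs(p[...,1]+392)<60)&(p[...,2]>125)&(p[...,2]<150); rect('jar',p[m]) if m.sum()>5 else print('hidden')
E
```

```text
t: 24.8
ee_pos: [558.9, 123.8, 177.2]
orientation: [-2.682, -0.302, -1.4]
ft_force: [-0.1, 0.5, 0.4]
width: 0.2
grasp_force: 0.0
side 158 [[643.0, 98.0, 111.0], [647.0, 147.0, 118.0], [654.0, 192.0, 121.0]]
scene 0 
jar 116 c [ 455.6 -385.5] size [55.7 51.2] ang 85.2 z 133.7
jar 498 c [ 456.2 -390.9] size [54.1 51.4] ang 87.9 z 136.3
```

View pics/f.png

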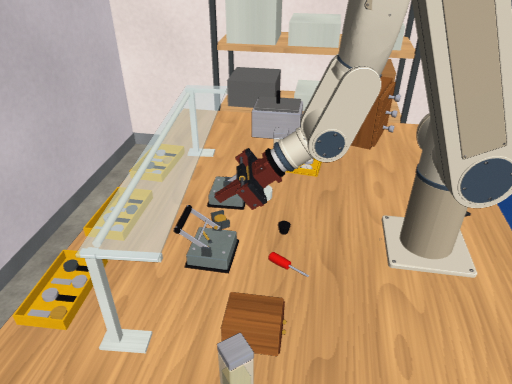

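The handle is fully over at (183,218) under the glass, the robot is clear of it, and the jar stands in the tray. Handing in.

```bash
python3 -c "
from workcell import *
print(close_job())"
```

```text
the job is handed in; nothing more can be done
None
```

The job is handed in at about 25 s of the 69 s, with no verdict returned: the jar stands upright in the empty half of the tray, about 5 mm from its centre, the isolator handle is pressed home against its on stop, and the arm never pushed on the shelf or the ball-knobbed switch.

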